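# Pack the stoppered bottle from the stock bin into the ward box and shut the lid

## Task

Take the small stoppered bottle - the one with a wide body, sloping shoulder and narrow neck - out of the four-compartment stock bin and stand it upright in the open ward box without dropping it. Then lower the box's hinged lid until it is shut, without slamming it. Leave the other glassware standing in the bin, and do not disturb the spare vial on the bench.

Things in the scene. Friction and masses are not known exactly. Their poses are not given: they have to be found in the camera images.
- bottle: The stoppered bottle to pack, loose in one of the bin's compartments (any of the four): clear glass with a paper label, body 54 mm in diameter up to 46 mm, shoulder sloping in to a neck 22 mm in diameter at 58 mm, dark grey rubber stopper 30 mm in diameter from 66 mm to the top at 84 mm. About 0.14 kg. Origin: centre of the underside, z up along its axis. Best gripped by the stopper from above.
- stock_bin: Fixed white plastic bin, 240 x 240 mm and 45 mm high, walls and floor 5 mm, split by two 5 mm partitions into 2 x 2 compartments with centres at x, y = +-59 mm. Each compartment holds one glass container. Origin: centre of the underside, z up, x and y along the sides. The bin and the ward box may swap sides.
- ward_box: Fixed white plastic box, 180 mm (its x) x 200 mm (its y), 100 mm high, walls and floor 5 mm, open on top when the lid is up. Origin: centre of the underside, z up; the lid is hinged along the rim at its +x side (away from the robot).
- lid (a joint): Angle of the ward box's lid: 0 shut (flat on the rim), 1.57 standing upright, at most 1.9; it starts up, between 1.4 and 1.7. The stiff hinge (0.4 N m) holds the lid where it is left, so it must be pushed all the way down, from its outer face or by its tab.
- lid_hinge (a point): On the hinge axis in the middle of the lid's hinged edge, in the plane of its underside, 90 mm along the ward box's +x from its centre and 100.5 mm up. Turns with the lid: x in the lid's plane, pointing from the lid's free edge to the hinge, z out of its outer (upper, when shut) face, y along the hinge. The lid is a flat white plate 180 x 200 x 8 mm.
- lid_tab (a point): End of the lid's opening tab, 205 mm from the hinge, on the outer face (8 mm above the underside). The tab, 70 mm wide and 8 mm thick, sticks out 25 mm past the middle of the lid's free edge.
- jar: Squat jar to leave in the bin: straight glass, 52 mm in diameter, with a dark grey cap 54 mm in diameter, 58 mm high. Origin: centre of the underside.
- vial: Slim short vial to leave in the bin: straight glass, 32 mm in diameter, 62 mm high, dark grey stopper 33 mm. Origin: centre of the underside.
- tall_tube: Tall straight tube to leave in the bin: 38 mm in diameter, 100 mm high, dark grey stopper 39 mm. Origin: centre of the underside.
- spare_vial: Small vial with an aluminium cap standing on the bench in the middle, beyond the bin and the box, 36 mm in diameter, 55 mm high; leave alone. Origin: centre of the underside.

How it is judged:
By the outcome, as a careful person would: the job done as asked, in the order asked, and still so for the second after the job is handed in, with the robot touching nothing.
It also fails if it takes over 67 s, if anything falls off the work surface, if the arm or the gripper's body presses on something with over 40 N, if the wrist force passes 120 N, or if a joint passes its speed limit or range.

## Robot

A 6-joint arm with a two-finger parallel gripper is mounted at the origin on the work surface. World frame = base frame: x ahead of the robot, y to its left, z up, the work surface at z = 0. Lengths are in mm, angles in degrees, forces in N, time in s.
With the tool pointing down it reaches from about 150 to 775 mm from the base axis. Payload 6.1 kg.
Tool frame: the origin (TCP) lies at the centre of the arm's flange, where the gripper is bolted on; the fingertips stand 173 mm ahead of it and the grasp point (between the pads) lies 155 mm ahead of it; z points along the fingers, y is the line along which they close (so a half turn about z gives the same grasp; the last joint's range is limited). The gripper opens to 85 mm and grips with 20 to 120 N. Pads are 22 mm wide; open, the fingers measure 114 mm over their backs; the gripper's body (76 mm by 85 mm) begins 54 mm behind the grasp point. The pads swing forward as they close: fully open they stand 13 mm farther back than shut.
Start: joints at [76.49, 7.208, -2.269, 80.523, 0, 90], TCP at [122.646, 510.458, 404.695] pointing down, gripper open.
Joint ranges: [-155.77, 155.77], [-54.66, 111.73], [-72.52, 77.12], [-102.08, 115.82], [-83.92, 84.16], [-180, 180]. Speed limits (degrees/s): [136.94, 136.94, 172.46, 180, 180, 180].

## Interface

Orientations are given as a 3x3 rotation matrix whose columns are the frame's x, y, z axes.
In Python, from plant import sense, snapshot, camera_info, close_job gives the robot as it stands.
- The arm moves only by the tool jog_arm, never from a script. Its argument "moves" is text: rows parted by semicolons, each of 7 numbers parted by spaces: the turn, a rotation vector about the tool's x, y, z in degrees, then the shift along the tool's x, y, z in mm, then the opening, from 0 (shut) to 1 (fully open). In form: ax ay az tx ty tz grip; .... A call has 1 to 5 rows; each row is the pose to reach, as a shift and turn from the pose commanded when the call began, along the tool's axes at that moment; what a row does not reach only later rows make up. A row lasts 1/10 s, in which the tool goes at most 50 mm and 8.59 degrees, less where a joint would pass 70% of its speed; a pose out of reach is approached as far as the arm can. A call with a gripper value outside its range is refused whole. The fingers move at their own pace and stop on an object; the grip force is fixed at half the most. Time passes only in rows, so rows that repeat a pose let the fingers close. It gives the time, the measured TCP pose, the force, the opening and the grip force at its end, in the units of the state.
- sense(): the state, without advancing time (a new reading comes with each control period).
- snapshot(name): name is "side" or "top" or "wrist"; returns the picture (480x640x3 uint8, red, green, blue); there is no depth.
- camera_info(name): a dict with "camera_matrix" (3x3 intrinsics, pixels), "R" (3x3) and "t" (3): a world point X has camera coordinates R X + t; the wrist camera has in their place "hand_eye" (4x4, takes a point from camera to tool coordinates, whose origin is the TCP and whose axes are the flange's). Camera axes: x right, y down, z forward; pixel columns grow to the right and rows downward; lengths in mm; the calibration is good to about 2 mm. A picture is of the moment at which its call begins: read the wrist's pose just before it. camera_info takes no time and is no camera call.
- close_job(): hands the job in; it is judged then, once.
The state is a dict: "t": time; "joint_pos": joint angles; "qvel": joint speeds; "effort": joint torques, N m; "position": TCP position; "ee_rot": TCP orientation; "wrist_force": force on the tool from outside, world axes, zero at the start; "moment": the same for the moment, N m; "grip_width": opening from 0.0 (shut) to 1.0 (fully open); "grasp_force": force on a finger pad.
Only numpy, scipy, OpenCV 4.12 (cv2) and the standard library are available. Lean on these libraries where they do the work, as an engineer would, in place of code of your own. Each camera call takes 0.05 s, during which the arm holds its last target. There are 200 camera calls.

## Working session

There is one attempt and no reset: what is moved stays moved. The work goes in short steps, Python scripts to look and compute and a tool call to move; the robot and the scene stay as the last step left them, time stands still between calls to the robot, and variables do not carry over. Pictures are saved under pics/ and viewed, at most 10 in all, crops included, and the job is handed in when it is done.

Besides the shell and the picture viewer there is one more tool, called after "Request:" in YAML: its name, and indented under it one key for each argument. jog_arm: Moves the arm, as the interface text tells. Its arguments: {"type":"object","properties":{"moves":{"type":"string"}},"required":["moves"]}

```bash
mkdir -p pics; python3 - <<'E'
from plant import *
import cv2,numpy as np
np.set_printoptions(precision=2,suppress=True)
for n in("top","side"):
    i=camera_info(n);print(n,np.array(i["camera_matrix"]).tolist(),np.array(i["R"]).round(3).tolist(),np.array(i["t"]).round(1).tolist())
    cv2.imwrite(f"pics/{n}0.png",snapshot(n)[:,:,::-1])
print(np.array(camera_info("wrist")["hand_eye"]))
s=sense();print(s["t"],s["position"],np.array(s["ee_rot"]))
E
```

```text
top [[511.0448663923787, 0.0, 322.3204835449359], [0.0, 511.0448663923787, 246.15438765082823], [0.0, 0.0, 1.0]] [[0.017, -1.0, -0.003], [-0.987, -0.017, -0.159], [0.159, 0.006, -0.987]] [-38.2, 556.3, 1087.7]
side [[454.3805293235048, 0.0, 313.5142560645357], [0.0, 454.3805293235048, 234.42303232471872], [0.0, 0.0, 1.0]] [[0.723, -0.69, 0.021], [-0.449, -0.494, -0.745], [0.525, 0.529, -0.667]] [-402.3, 294.5, 569.7]
[[ 0.   -0.96 -0.28 71.03]
 [ 1.    0.    0.   -0.69]
 [-0.   -0.28  0.96 30.5 ]
 [ 0.    0.    0.    1.  ]]
0.1 [122.62 510.37 404.02] [[-0.97  0.23 -0.  ]
 [ 0.23  0.97 -0.  ]
 [-0.   -0.   -1.  ]]
```

View pics/top0.png

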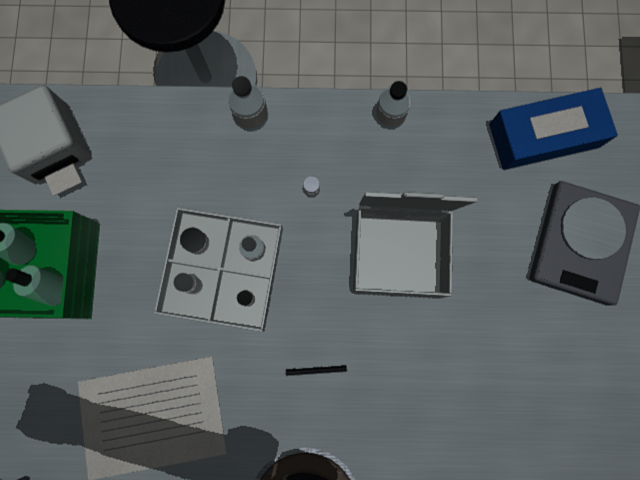

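View pics/side0.png

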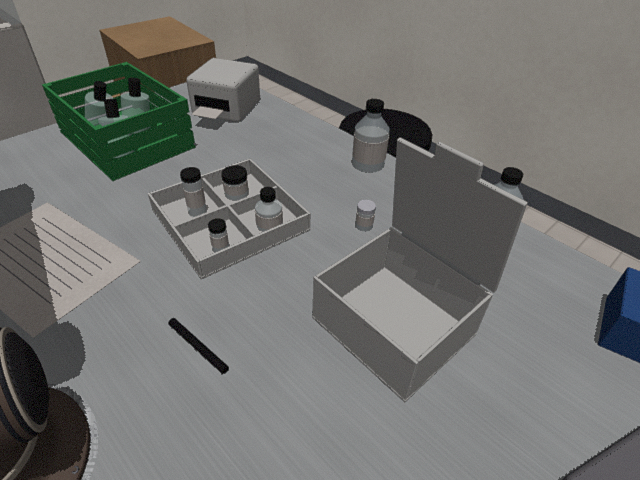

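The top view shows the bin at left, with the bottle in its far-right compartment (stopper near 250,242). The box is at right, rim corners near (353,293) and (451,297), lid up at the far side. In the side view the bottle's stopper is near (267,194).

```bash
cat > h.py <<'E'
import numpy as np,cv2
from plant import *
def ray(n,uv):
    i=camera_info(n);K,R,t=[np.array(i[k]) for k in("camera_matrix","R","t")]
    d=R.T@np.linalg.solve(K,[*uv,1.]);return -R.T@t,d
def onz(n,uv,z):
    c,d=ray(n,uv);return c+d*(z-c[2])/d[2]
def tri(a,b):
    (c1,d1),(c2,d2)=ray("top",a),ray("side",b)
    s=np.linalg.lstsq(np.c_[d1,-d2],c2-c1,rcond=None)[0]
    p,q=c1+d1*s[0],c2+d2*s[1];return (p+q)/2,np.linalg.norm(p-q)
def proj(n,X):
    i=camera_info(n);v=np.array(i["camera_matrix"])@(np.array(i["R"])@X+np.array(i["t"]));return v[:2]/v[2]
E
python3 - <<'E'
from h import *
T=cv2.imread("pics/top0.png");S=cv2.imread("pics/side0.png")
z=lambda im,x,y,w,h,k:cv2.resize(im[y:y+h,x:x+w],None,fx=k,fy=k,interpolation=cv2.INTER_CUBIC)
a=z(T,150,180,200,150,4)
cv2.imwrite("pics/c1.png",a)
cv2.imwrite("pics/c2.png",z(T,340,180,150,130,4.5))
for n,im,(x,y,w,h) in(("top",T,(155,205,130,130)),("side",S,(150,155,170,110))):
    g=cv2.cvtColor(im,cv2.COLOR_BGR2GRAY)[y:y+h,x:x+w]
    for th in(45,):
        _,_,st,c=cv2.connectedComponentsWithStats((g<th).astype(np.uint8))
        for s,cc in list(zip(st,c))[1:]:
            if s[4]>25:print(n,th,cc+[x,y],s[:4]+[x,y,0,0],s[4],onz(n,cc+[x,y],80).round(1))
E
```

```text
top 45 [192.35604396 239.25714286] [180 228  26  24] 455 [561.4 250.9  80. ]
top 45 [183.15384615 287.53846154] [175 283  17   8] 26 [457.3 264.4  80. ]
top 45 [244.41860465 297.47674419] [237 291  16  14] 172 [438.6 133.7  80. ]
side 45 [158.5        158.22368421] [150 155  24  10] 76 [463.7 380.4  80. ]
side 45 [233.95707071 174.72727273] [222 165  25  20] 396 [545.4 224.8  80. ]
side 45 [190.116 174.84 ] [181 168  20  15] 250 [479.6 283.3  80. ]
side 45 [267.29381443 194.22680412] [260 187  15  15] 194 [553.7 128.8  80. ]
side 45 [216.63551402 225.73364486] [208 219  18  15] 214 [428.7 116.9  80. ]
```

View pics/c1.png

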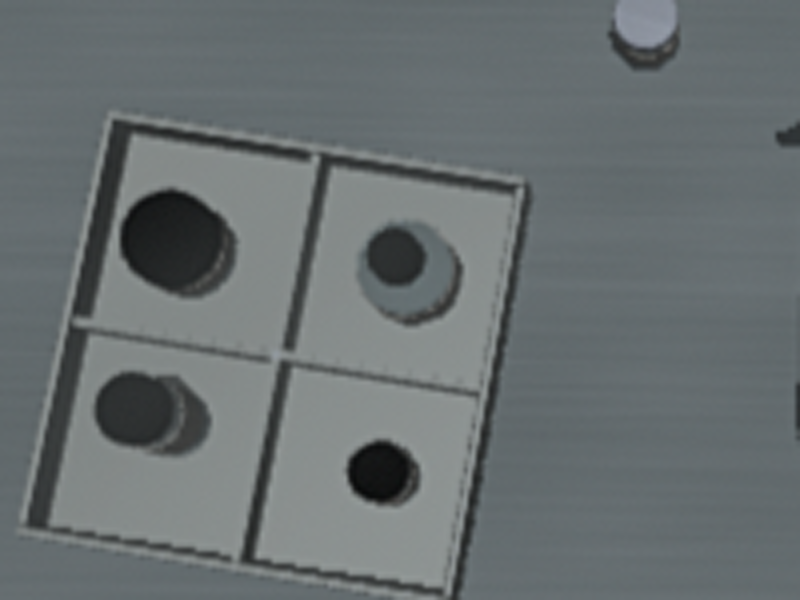

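View pics/c2.png

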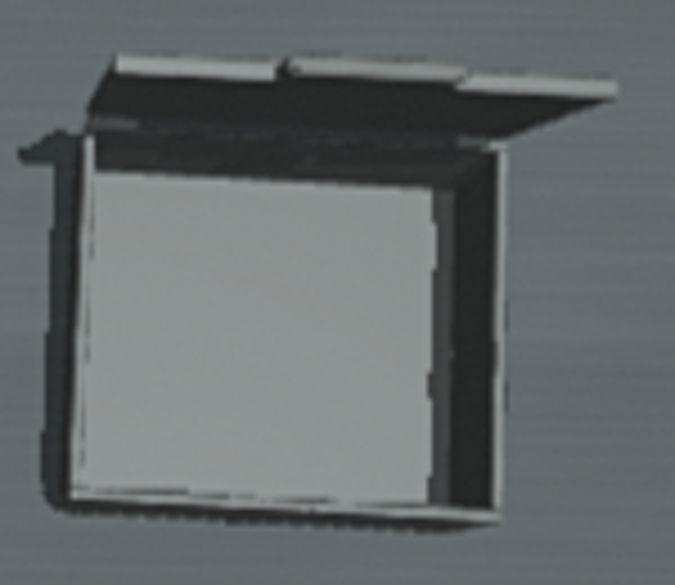

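Bottle stopper is at (249,244) in the top view; bin corners at crop (111,117), (525,182), (22,530), (453,595). Box rim corners at crop (92,135), (505,147), (68,497), (500,521), and the lid's free edge runs from (118,60) to (617,88).

```bash
python3 - <<'E'
from h import *
np.set_printoptions(precision=1,suppress=True)
c1=lambda u,v:((u-1.5)/4+150,(v-1.5)/4+180)
c2=lambda u,v:((u-1.75)/4.5+340,(v-1.75)/4.5+180)
print("stopper top z84",onz("top",c1(396,256),84),tri(c1(396,257),(267.3,194.2)))
print("base", onz("top",c1(412,276),40))
B=np.array([onz("top",c1(*p),45) for p in((111,117),(525,182),(453,595),(22,530))]);print("bin",B,B.mean(0))
e=B[0]-B[3]+B[1]-B[2];print("binyaw",np.degrees(np.arctan2(e[1],e[0])))
W=np.array([onz("top",c2(*p),100) for p in((88,137),(506,147),(502,522),(66,500))]);print("box",W,W.mean(0))
S=np.array([onz("side",p,100) for p in((314,279),(406,393),(493,291),(390,231))]);print("boxside",S,S.mean(0))
for W in(W,):
    e=W[0]-W[3]+W[1]-W[2];print("yaw",np.degrees(np.arctan2(e[1],e[0])));e=W[0]-W[1]+W[3]-W[2];print(np.degrees(np.arctan2(e[1],e[0]))-90)
print("lid tips",onz("top",c2(118,60),280),onz("top",c2(617,88),280), tri(c2(118,58),(399,139)),tri(c2(617,88),(525,205)))
print("spare",onz("top",c1(646,18),55))
E
```

```text
stopper top z84 [553.3 128.9  84. ] (array([553.7, 129.3,  79.8]), np.float64(0.6582371550414085))
base [549.4 126.2  40. ]
bin [[635.9 297.8  45. ]
 [602.7  64.6  45. ]
 [374.8  96.5  45. ]
 [405.5 331.8  45. ]] [504.7 197.7  45. ]
binyaw -8.188511585927726
box [[ 627.1 -106.1  100. ]
 [ 625.5 -303.5  100. ]
 [ 448.7 -297.6  100. ]
 [ 455.3  -96.9  100. ]] [ 539.2 -201.   100. ]
boxside [[ 454.6 -104.4  100. ]
 [ 407.9 -314.7  100. ]
 [ 634.2 -302.   100. ]
 [ 625.9 -112.1  100. ]] [ 530.7 -208.3  100. ]
yaw -2.464180266436996
-1.1783668884507534
lid tips [ 616.  -105.7  280. ] [ 608.  -302.3  280. ] (array([ 617.4, -105.7,  277.2]), np.float64(0.6084276584758969)) (array([ 608.8, -303.3,  276.5]), np.float64(0.07674758022819705))
spare [695.3  -1.2  55. ]
```

Request:
jog_arm:
  moves: "0 0 0 -40 -21 4 1; 0 0 0 -82 -43.5 14 1; 0 0 0 -124 -66 24 1; 0 0 0 -167 -89 34 1; 0 0 0 -210 -112 44 1"

```text
t: 0.6
position: [301.6, 351.0, 360.1]
ee_rot: [[-0.972, 0.233, -0.0], [0.233, 0.972, -0.0], [0.0, -0.0, -1.0]]
wrist_force: [0.9, 0.1, 0.3]
grip_width: 1.0
grasp_force: 0.0
```

Request:
jog_arm:
  moves: "0 0 0 -42 -22 10 1; 0 0 0 -84 -44.5 20 1; 0 0 0 -126 -67 30 1; 0 0 0 -168 -89.5 40 1; 0 0 0 -210 -112 48 1"

```text
t: 1.1
position: [479.7, 192.8, 311.8]
ee_rot: [[-0.972, 0.234, -0.001], [0.234, 0.972, -0.0], [0.001, -0.0, -1.0]]
wrist_force: [-0.5, 0.6, -0.4]
grip_width: 0.999
grasp_force: 0.0
```

Request:
jog_arm:
  moves: "0 0 0 -40 -21 4 1; 0 0 0 -70 -37 8 1; 0 0 0 -88 -46.3 10 1; 0 0 0 -88 -46.3 10 1"

```text
t: 1.5
position: [554.7, 127.5, 301.7]
ee_rot: [[-0.972, 0.236, -0.001], [0.236, 0.972, -0.0], [0.001, -0.001, -1.0]]
wrist_force: [0.3, 0.9, -0.1]
grip_width: 1.004
grasp_force: 0.0
```

```bash
python3 - <<'E'
from h import *
np.set_printoptions(precision=2,suppress=True)
s=sense();p=np.array(s["position"]);R=np.array(s["ee_rot"]);print(s["t"],p,R,s["joint_pos"],s["grip_width"])
im=snapshot("wrist")[:,:,::-1];cv2.imwrite("pics/w1.png",im)
i=camera_info("wrist");H=np.array(i["hand_eye"]);K=np.array(i["camera_matrix"])
X=np.array([553.5,129,80]);c=H[:3,:3].T@(R.T@(X-p)-H[:3,3]);v=K@c;print(v[:2]/v[2])
g=cv2.cvtColor(im,cv2.COLOR_BGR2GRAY)
_,_,st,cc=cv2.connectedComponentsWithStats((g<60).astype(np.uint8))
for a,b in list(zip(st,cc))[1:]:
    if a[4]>800:
        d=R@H[:3,:3]@np.linalg.solve(K,[*b,1]);o=p+R@H[:3,3];print(b,a,o+d*(80-o[2])/d[2])
E
```

```text
1.5 [554.7  127.54 301.69] [[-0.97  0.24 -0.  ]
 [ 0.24  0.97 -0.  ]
 [ 0.   -0.   -1.  ]] [12.95 13.05 -8.18 68.84 -0.01 26.62] 1.0035602094521483
[321.55 270.97]
[580.98  34.64] [ 528    0  112   79 7304] [469.26 272.21  80.  ]
[284.04  48.36] [ 252   11   64   76 3798] [442.46 137.72  80.  ]
[537.38 226.48] [ 486  182  104   91 7413] [556.14 245.72  80.  ]
[322.28 271.55] [ 295  242   55   59 2584] [553.92 129.31  80.  ]
[318.38 422.33] [    0   306   640   174 59045] [650.25 103.74  80.  ]
```

View pics/w1.png

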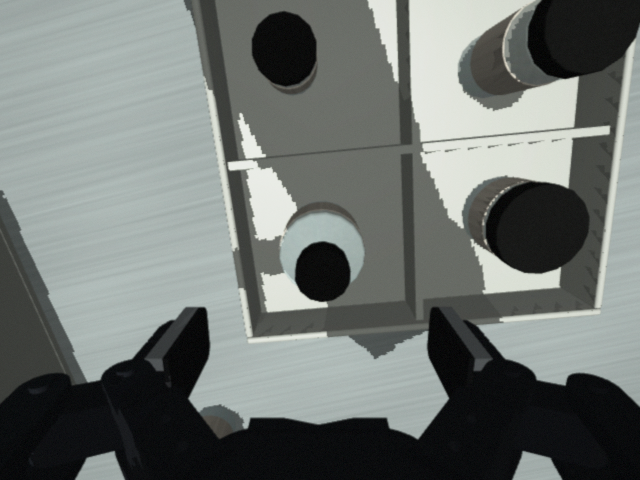

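The wrist view shows the stopper at (322,271), matching the triangulated (553.8, 129.2). I'll descend and grip.

Request:
jog_arm:
  moves: "0 0 0 0 0 25 1; 0 0 0 0 0 48 1; 0 0 0 0 0 63 1; 0 0 0 0 0 71 1; 0 0 0 0 0 71 1"

```text
t: 2.05
position: [552.3, 129.8, 231.0]
ee_rot: [[-0.973, 0.232, -0.002], [0.232, 0.973, -0.0], [0.002, -0.001, -1.0]]
wrist_force: [-0.6, -1.0, 0.0]
grip_width: 0.996
grasp_force: 0.0
```

Request:
jog_arm:
  moves: "0 0 0 0 0 0 0.6; 0 0 0 0 0 0 0.4; 0 0 0 0 0 0 0.2; 0 0 0 0 0 0 0; 0 0 0 0 0 0 0"

```text
t: 2.55
position: [553.8, 129.1, 232.6]
ee_rot: [[-0.972, 0.234, 0.001], [0.234, 0.972, 0.001], [-0.001, 0.001, -1.0]]
wrist_force: [-0.3, 1.6, 4.1]
grip_width: 0.336
grasp_force: 58.2
```

Request:
jog_arm:
  moves: "0 0 0 0 0 0 0; 0 0 0 0 0 0 0; 0 0 0 0 0 0 0; 0 0 0 0 0 0 0; 0 0 0 0 0 0 0"

```text
t: 3.05
position: [553.8, 129.1, 232.6]
ee_rot: [[-0.972, 0.234, 0.001], [0.234, 0.972, 0.001], [-0.001, 0.001, -1.0]]
wrist_force: [-0.6, 2.1, 5.7]
grip_width: 0.334
grasp_force: 58.3
```

Request:
jog_arm:
  moves: "0 0 0 0 0 -5 0; 0 0 0 0 0 -20 0; 0 0 0 0 0 -45 0; 0 0 0 0 0 -75 0; 0 0 0 0 0 -105 0"

```text
t: 3.55
position: [553.1, 128.7, 337.1]
ee_rot: [[-0.972, 0.234, -0.002], [0.234, 0.972, -0.001], [0.002, -0.001, -1.0]]
wrist_force: [-0.2, 0.6, -1.6]
grip_width: 0.331
grasp_force: 58.5
```

Request:
jog_arm:
  moves: "0 0 0 0 0 -25 0; 0 0 0 0 0 -40 0; 0 0 0 0 0 -45 0; 0 0 0 0 0 -45 0"

```text
t: 3.95
position: [553.5, 128.8, 381.8]
ee_rot: [[-0.972, 0.234, 0.0], [0.234, 0.972, -0.0], [-0.0, -0.0, -1.0]]
wrist_force: [-0.2, 0.7, -1.6]
grip_width: 0.33
grasp_force: 58.5
```

```bash
python3 - <<'E'
from h import *
s=sense();print(s["t"],np.round(s["position"],1),np.round(s["wrist_force"],1),np.round(s["moment"],2),s["grip_width"],s["grasp_force"])
cv2.imwrite("pics/s2.png",snapshot("side")[60:300,100:420,::-1])
E
```

```text
3.95 [553.5 128.8 381.8] [-0.2  0.7 -1.6] [ 0.02 -0.02 -0.03] 0.3299746093652908 58.452527644112706
```

View pics/s2.png

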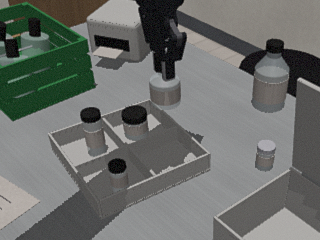

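The side view shows the bottle hanging upright from the gripper (crop 165,92), the other three still standing in the bin. Now across to the box.

Request:
jog_arm:
  moves: "0 0 0 -3 -15 0 0; 0 0 0 -8 -45 0 0; 0 0 0 -14 -85 0 0; 0 0 0 -20 -125 0 0; 0 0 0 -26 -165 0 0"

```text
t: 4.5
position: [539.4, -39.6, 380.4]
ee_rot: [[-0.972, 0.233, -0.002], [0.233, 0.972, -0.0], [0.002, -0.001, -1.0]]
wrist_force: [0.4, 0.3, -1.2]
grip_width: 0.332
grasp_force: 58.7
```

Request:
jog_arm:
  moves: "0 0 0 -6 -40 0 0; 0 0 0 -12 -80 0 0; 0 0 0 -17 -120 0 0; 0 0 0 -21 -150 0 0; 0 0 0 -24 -163 0 0"

```text
t: 5.0
position: [524.2, -204.6, 380.3]
ee_rot: [[-0.972, 0.237, -0.002], [0.237, 0.972, 0.0], [0.002, -0.001, -1.0]]
wrist_force: [-0.1, 0.3, -1.6]
grip_width: 0.336
grasp_force: 58.8
```

Request:
jog_arm:
  moves: "0 0 0 0 0 10 0; 0 0 0 0 0 35 0; 0 0 0 0 0 65 0; 0 0 0 0 0 95 0; 0 0 0 0 0 110 0"

```text
t: 5.5
position: [524.3, -200.1, 267.7]
ee_rot: [[-0.973, 0.232, -0.005], [0.232, 0.973, 0.002], [0.005, 0.001, -1.0]]
wrist_force: [-0.7, 0.2, -0.9]
grip_width: 0.333
grasp_force: 58.8
```

Request:
jog_arm:
  moves: "0 0 0 0 0 6 0; 0 0 0 0 0 12 0; 0 0 0 0 0 18 0; 0 0 0 0 0 22 0; 0 0 0 0 0 25 0"

```text
t: 6.0
position: [525.6, -201.6, 246.9]
ee_rot: [[-0.972, 0.234, 0.001], [0.234, 0.972, -0.0], [-0.001, -0.0, -1.0]]
wrist_force: [-0.2, -0.4, -2.1]
grip_width: 0.328
grasp_force: 58.8
```

```bash
python3 - <<'E'
from h import *
s=sense();print(s["t"],np.round(s["position"],1),np.round(s["wrist_force"],1),np.round(s["joint_pos"],1),s["grip_width"])
cv2.imwrite("pics/s3.png",snapshot("side")[100:420,240:560,::-1])
E
```

```text
6.0 [ 525.6 -201.6  246.9] [-0.2 -0.4 -2.1] [-21.   13.8 -14.3  61.9   0.   -7.5] 0.32787600753364426
```

View pics/s3.png

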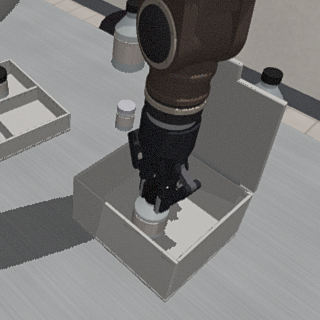

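The bottle is inside the box, upright, about 14 mm above the floor (crop 150,215). Lowering gently to contact.

Request:
jog_arm:
  moves: "0 0 0 0 0 4 0; 0 0 0 0 0 8 0; 0 0 0 0 0 10 0; 0 0 0 0 0 12 0; 0 0 0 0 0 12 0"

```text
t: 6.55
position: [525.3, -201.6, 234.4]
ee_rot: [[-0.972, 0.234, -0.001], [0.234, 0.972, 0.0], [0.001, 0.0, -1.0]]
wrist_force: [0.7, 0.5, -2.3]
grip_width: 0.333
grasp_force: 58.8
```

Request:
jog_arm:
  moves: "0 0 0 0 0 0.7 0; 0 0 0 0 0 1.4 0; 0 0 0 0 0 2 0; 0 0 0 0 0 2 0; 0 0 0 0 0 2 0"

```text
t: 7.05
position: [525.5, -201.6, 232.7]
ee_rot: [[-0.972, 0.234, 0.0], [0.234, 0.972, -0.0], [-0.0, -0.0, -1.0]]
wrist_force: [-0.8, 0.3, -1.6]
grip_width: 0.332
grasp_force: 58.8
```

Request:
jog_arm:
  moves: "0 0 0 0 0 0.5 0; 0 0 0 0 0 1 0; 0 0 0 0 0 1 0; 0 0 0 0 0 1 0"

```text
t: 7.45
position: [525.5, -201.6, 232.6]
ee_rot: [[-0.972, 0.234, 0.001], [0.234, 0.972, -0.0], [-0.001, -0.0, -1.0]]
wrist_force: [-2.0, 0.1, 5.7]
grip_width: 0.331
grasp_force: 59.7
```

Contact made. Release gradually and rise.

Request:
jog_arm:
  moves: "0 0 0 0 0 -0.6 0.3; 0 0 0 0 0 -0.6 0.38; 0 0 0 0 0 -0.6 0.45; 0 0 0 0 0 -0.6 0.6; 0 0 0 0 0 -0.6 0.7"

```text
t: 7.95
position: [525.4, -201.7, 232.2]
ee_rot: [[-0.972, 0.234, -0.0], [0.234, 0.972, 0.0], [0.0, -0.0, -1.0]]
wrist_force: [0.1, -0.0, 0.1]
grip_width: 0.698
grasp_force: 0.0
```

Request:
jog_arm:
  moves: "0 0 0 0 0 0 0.8; 0 0 0 0 0 0 0.8; 0 0 0 0 0 -5 0.8; 0 0 0 0 0 -20 0.8; 0 0 0 0 0 -40 0.8"

```text
t: 8.45
position: [525.1, -201.5, 272.1]
ee_rot: [[-0.972, 0.234, -0.002], [0.234, 0.972, 0.001], [0.002, 0.0, -1.0]]
wrist_force: [0.1, -0.5, -0.3]
grip_width: 0.804
grasp_force: 0.0
```

Request:
jog_arm:
  moves: "0 0 0 0 0 -40 0.8; 0 0 0 0 0 -80 0.8; 0 0 0 0 0 -125 0.8; 0 0 0 0 0 -165 0.8; 0 0 0 0 0 -200 0.8"

```text
t: 8.95
position: [525.0, -201.5, 475.3]
ee_rot: [[-0.972, 0.234, 0.002], [0.234, 0.972, -0.001], [-0.002, -0.0, -1.0]]
wrist_force: [0.7, 0.2, 0.4]
grip_width: 0.804
grasp_force: 0.0
```

```bash
python3 - <<'E'
from h import *
s=sense();p=np.array(s["position"]);R=np.array(s["ee_rot"]);print(s["t"],p.round(1),np.round(s["wrist_force"],1),np.round(s["joint_pos"],1),s["grip_width"])
a=snapshot("side")[100:420,240:560,::-1];b=snapshot("wrist")[:,:,::-1]
cv2.imwrite("pics/s4.png",np.hstack([a,cv2.resize(b,(427,320))]))
E
```

```text
8.95 [ 525.  -201.5  475.3] [0.7 0.2 0.4] [-21.   12.   12.4  90.2   0.   -7.5] 0.8044157494083636
```

View pics/s4.png

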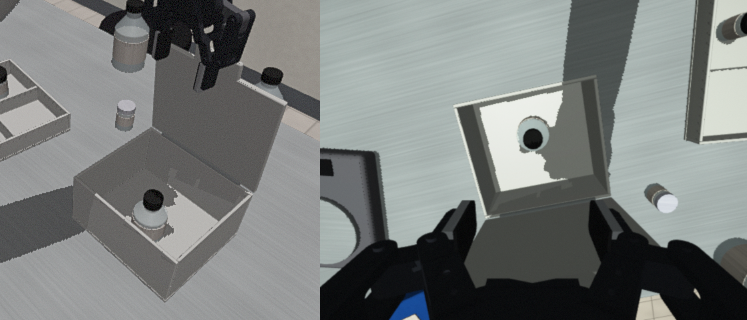

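Bottle stands upright in the box (stopper at crop 152,198 side; 533,138 wrist). Now raise, close the fingers, and go behind the lid.

Request:
jog_arm:
  moves: "0 0 0 0 0 -35 0; 0 0 0 0 0 -65 0; 0 0 0 0 0 -75 0; 0 0 0 -20 5 -75 0; 0 0 0 -55 13 -75 0"

```text
t: 9.55
position: [580.8, -201.8, 549.6]
ee_rot: [[-0.972, 0.235, 0.003], [0.235, 0.972, -0.001], [-0.003, -0.0, -1.0]]
wrist_force: [1.4, -0.8, 1.6]
grip_width: -0.002
grasp_force: 0.0
```

Request:
jog_arm:
  moves: "0 0 0 -35 8.5 0 0; 0 0 0 -65 16 0 0; 0 0 0 -78 19 0 0; 0 0 0 -78 19 0 0; 0 0 0 -78 19 0 0"

```text
t: 10.05
position: [662.5, -201.7, 546.4]
ee_rot: [[-0.972, 0.234, -0.001], [0.234, 0.972, 0.0], [0.001, -0.0, -1.0]]
wrist_force: [0.0, 0.3, 0.6]
grip_width: 0.002
grasp_force: 0.0
```

```bash
python3 - <<'E'
from h import *
s=sense();print(s["t"],np.round(s["position"],1),np.round(s["wrist_force"],1),np.round(s["joint_pos"],1),s["grip_width"])
a=snapshot("side")[0:320,280:600,::-1];b=snapshot("top")[120:320,300:500,::-1]
cv2.imwrite("pics/s5.png",np.hstack([a,cv2.resize(b,(320,320))]))
E
```

```text
10.05 [ 662.5 -201.7  546.4] [0.  0.3 0.6] [-16.9  34.2  54.8 110.7  -0.   -3.4] 0.0024328049425010228
```

View pics/s5.png

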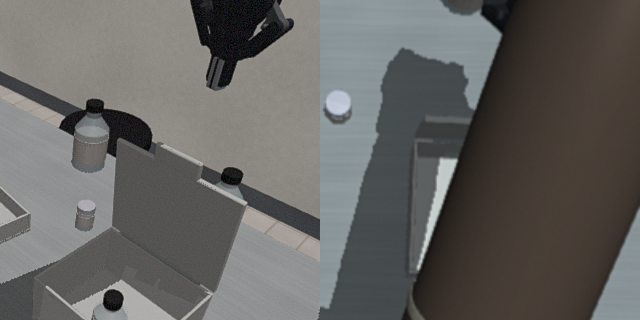

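The closed fingers hover behind and above the lid (tips at crop 215,85), clear of its tab. Descend behind it.

Request:
jog_arm:
  moves: "0 0 0 0 0 20 0; 0 0 0 0 0 50 0; 0 0 0 0 0 80 0; 0 0 0 0 0 105 0; 0 0 0 0 0 115 0"

```text
t: 10.65
position: [660.5, -201.5, 430.9]
ee_rot: [[-0.972, 0.234, -0.002], [0.234, 0.972, 0.001], [0.002, 0.0, -1.0]]
wrist_force: [-0.9, -0.8, -0.4]
grip_width: 0.003
grasp_force: 0.0
```

Request:
jog_arm:
  moves: "0 0 0 3 -0.7 0 0; 0 0 0 7 -1.7 0 0; 0 0 0 11 -2.6 0 0; 0 0 0 15 -3.6 0 0; 0 0 0 15 -3.6 0 0"

```text
t: 11.15
position: [646.3, -201.7, 433.5]
ee_rot: [[-0.972, 0.234, 0.001], [0.234, 0.972, -0.001], [-0.002, -0.0, -1.0]]
wrist_force: [0.5, 0.2, -0.5]
grip_width: -0.003
grasp_force: 0.0
```

Request:
jog_arm:
  moves: "0 0 0 5.8 -1.4 0 0; 0 0 0 11.7 -2.8 0 0; 0 0 0 17.5 -4.2 0 0; 0 0 0 23.3 -5.6 0.5 0; 0 0 0 30 -7.2 2 0"

```text
t: 11.65
position: [615.7, -201.4, 430.4]
ee_rot: [[-0.972, 0.233, 0.001], [0.233, 0.972, 0.0], [-0.001, 0.001, -1.0]]
wrist_force: [2.4, 1.3, 1.5]
grip_width: -0.0
grasp_force: 1.2
```

Request:
jog_arm:
  moves: "0 0 0 9 -2.2 1.5 0; 0 0 0 19.4 -4.7 4.4 0; 0 0 0 27.2 -6.5 7 0; 0 0 0 37.3 -9 11.3 0; 0 0 0 44.7 -10.7 15 0"

```text
t: 12.15
position: [569.2, -201.4, 415.3]
ee_rot: [[-0.972, 0.234, 0.0], [0.234, 0.972, 0.0], [-0.0, 0.0, -1.0]]
wrist_force: [2.1, 1.8, 0.8]
grip_width: -0.002
grasp_force: 1.0
```

Request:
jog_arm:
  moves: "0 0 0 9.6 -2.3 5.4 0; 0 0 0 16.5 -4 9.9 0; 0 0 0 23.3 -5.6 15 0; 0 0 0 31.4 -7.5 21.8 0; 0 0 0 37.4 -9 27.5 0"

```text
t: 12.65
position: [530.8, -201.5, 387.4]
ee_rot: [[-0.972, 0.234, -0.0], [0.234, 0.972, 0.0], [0.0, 0.0, -1.0]]
wrist_force: [1.6, 1.2, 1.1]
grip_width: -0.0
grasp_force: 0.8
```

```bash
python3 - <<'E'
from h import *
s=sense();print(s["t"],np.round(s["position"],1),np.round(s["wrist_force"],1),np.round(s["joint_pos"],1))
cv2.imwrite("pics/s6.png",snapshot("side")[60:420,260:600,::-1])
E
```

```text
12.65 [ 530.8 -201.5  387.4] [1.6 1.2 1.1] [-20.8  11.9   1.2  79.3   0.   -7.3]
```

View pics/s6.png

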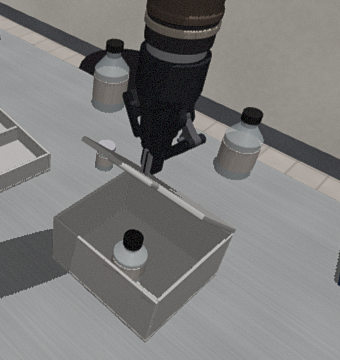

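The lid is following, about half-way down (fingertips on its outer face at crop 148,165), bottle upright beneath it with room to spare. Continue the arc.

Request:
jog_arm:
  moves: "0 0 0 5.8 -1.4 6.1 0; 0 0 0 12.8 -3.1 14.5 0; 0 0 0 17.8 -4.3 21.2 0; 0 0 0 22.5 -5.4 28.1 0; 0 0 0 28 -6.7 37.7 0"

```text
t: 13.2
position: [502.6, -201.5, 349.9]
ee_rot: [[-0.972, 0.234, 0.001], [0.234, 0.972, -0.0], [-0.001, -0.0, -1.0]]
wrist_force: [1.2, 1.1, 1.0]
grip_width: 0.003
grasp_force: 0.7
```

Request:
jog_arm:
  moves: "0 0 0 3.8 -0.9 7.4 0; 0 0 0 7.2 -1.7 15 0; 0 0 0 10 -2.4 23 0; 0 0 0 12.6 -3 30.8 0; 0 0 0 14 -3.4 36 0"

```text
t: 13.7
position: [488.0, -201.6, 313.2]
ee_rot: [[-0.972, 0.234, -0.001], [0.234, 0.972, 0.0], [0.001, -0.0, -1.0]]
wrist_force: [0.3, 2.2, 2.2]
grip_width: -0.001
grasp_force: 0.6
```

Request:
jog_arm:
  moves: "0 0 0 0.5 0 4 0; 0 0 0 1 0 8 0; 0 0 0 1.5 0 12 0; 0 0 0 2 -0.5 16 0; 0 0 0 2.5 -0.5 20 0"

```text
t: 14.2
position: [485.8, -201.5, 293.8]
ee_rot: [[-0.972, 0.234, 0.0], [0.234, 0.972, -0.0], [-0.0, -0.0, -1.0]]
wrist_force: [-0.4, -0.6, 0.6]
grip_width: 0.003
grasp_force: 0.6
```

Still ~12 mm to go; slow finish.

Request:
jog_arm:
  moves: "0 0 0 0.5 0 2 0; 0 0 0 0.5 0 4 0; 0 0 0 0.5 0 6 0; 0 0 0 0.5 0 8 0; 0 0 0 0.5 0 9 0"

```text
t: 14.7
position: [485.2, -201.4, 284.9]
ee_rot: [[-0.972, 0.234, -0.0], [0.234, 0.972, 0.0], [0.0, -0.0, -1.0]]
wrist_force: [-0.8, 0.3, 0.5]
grip_width: 0.001
grasp_force: 0.6
```

Request:
jog_arm:
  moves: "0 0 0 0 0 1 0; 0 0 0 0 0 2 0; 0 0 0 0 0 3 0; 0 0 0 0 0 3 0; 0 0 0 0 0 3 0"

```text
t: 15.2
position: [485.4, -201.3, 282.0]
ee_rot: [[-0.972, 0.234, 0.0], [0.234, 0.972, 0.0], [-0.0, 0.0, -1.0]]
wrist_force: [-0.3, 0.4, -0.5]
grip_width: -0.0
grasp_force: 0.0
```

Request:
jog_arm:
  moves: "0 0 0 0 0 1 0; 0 0 0 0 0 2 0; 0 0 0 0 0 2.5 0; 0 0 0 0 0 2.5 0; 0 0 0 0 0 2.5 0"

```text
t: 15.7
position: [485.1, -201.3, 281.8]
ee_rot: [[-0.972, 0.234, 0.002], [0.234, 0.972, -0.001], [-0.002, -0.0, -1.0]]
wrist_force: [-6.1, 2.4, 15.6]
grip_width: -0.001
grasp_force: 7.5
```

Hard contact at tip height 108.8 mm with 15 N: shut. Lift off, retreat and check.

Request:
jog_arm:
  moves: "0 0 0 0 0 -3 0; 0 0 0 0 0 -10 0; 0 0 0 0 0 -40 0; 0 0 0 0 0 -80 0; 0 0 0 0 0 -120 0"

```text
t: 16.2
position: [485.1, -201.3, 400.6]
ee_rot: [[-0.972, 0.234, -0.001], [0.234, 0.972, 0.001], [0.001, 0.0, -1.0]]
wrist_force: [0.7, 0.4, -0.0]
grip_width: -0.003
grasp_force: 0.0
```

Request:
jog_arm:
  moves: "0 0 0 30 0 -30 0; 0 0 0 70 0 -60 0; 0 0 0 110 0 -80 0; 0 0 0 140 0 -80 0; 0 0 0 140 0 -80 0"

```text
t: 16.7
position: [346.3, -167.8, 481.6]
ee_rot: [[-0.972, 0.234, 0.003], [0.234, 0.972, -0.001], [-0.003, -0.001, -1.0]]
wrist_force: [-0.4, 0.9, -0.0]
grip_width: 0.005
grasp_force: 0.0
```

```bash
python3 - <<'E'
from h import *
s=sense();print(s["t"],np.round(s["position"],1),np.round(s["wrist_force"],1))
p=np.array(s["position"]);R=np.array(s["ee_rot"])
S=snapshot("side");g=cv2.cvtColor(S,cv2.COLOR_RGB2GRAY);cv2.imwrite("pics/f.png",S[:,:,::-1])
# lid outer-face near corners and tab end predicted if shut; compare with strong edges near them
b=np.array([540,-202.,0]);a=np.radians(-2);Z=np.array([[np.cos(a),-np.sin(a),0],[np.sin(a),np.cos(a),0],[0,0,1]])
P=[proj("side",b+Z@np.array(q)) for q in((-90,100,108.5),(-90,-100,108.5),(90,-100,108.5),(90,100,108.5),(-115,35,108.5),(-115,-35,108.5))]
print(np.round(P,1).tolist())
m=np.zeros_like(g);cv2.fillPoly(m,[np.int32(P[:4])],255);m=cv2.erode(m,np.ones((9,9)));print("lid region grey mean/std",g[m>0].mean(),g[m>0].std(), "percent", np.percentile(g[m>0],[1,50,99]))
q=cv2.findContours(((g>g[m>0].mean()-12)&(g<g[m>0].mean()+12)).astype(np.uint8),0,2)[0]
c=max((c for c in q if cv2.pointPolygonTest(c,tuple(map(float,np.mean(P[:4],0))),False)>=0),key=cv2.contourArea,default=None)
if c is not None: print(cv2.contourArea(c),cv2.approxPolyDP(c,4,True)[:,0].tolist())
print("spare",S[200:235,355:380].mean((0,1)).round(),cv2.imread("pics/side0.png")[200:235,355:380,::-1].mean((0,1)).round())
_,_,st,cc=cv2.connectedComponentsWithStats((g[155:265,150:320]<45).astype(np.uint8))
print([(np.round(k+[150,155],1).tolist()) for t,k in list(zip(st,cc))[1:] if t[4]>100])
E
```

```text
16.7 [ 346.3 -167.8  481.6] [-0.4  0.9 -0. ]
[[311.1, 273.5], [415.9, 361.6], [493.8, 291.1], [390.3, 223.3], [328.5, 307.9], [364.9, 339.8]]
lid region grey mean/std 173.39545048177212 1.3488076119227843 percent [170. 173. 176.]
12563.5 [[391, 224], [316, 274], [345, 298], [335, 310], [367, 337], [379, 327], [417, 359], [493, 290]]
spare [132. 131. 132.] [122. 122. 123.]
[[286.2, 184.5], [233.9, 174.7], [190.0, 174.8], [216.6, 225.7]]
```

```bash
python3 -c "
from plant import *
print(close_job())"
```

```text
the job is handed in; nothing more can be done
None
```

The bottle is standing upright in the ward box with the lid pressed shut; the other glassware and the spare vial were not touched, and the job was handed in at about 17 s of the 67 s allowed (no verdict was returned).

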